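# Kickstand check on the frame jig

## Task

The short piece of bicycle frame in the bench jig leans over to its kickstand side with the kickstand folded up. First press the spring catch button above the kickstand's pivot down to its stop, which frees the leg, then swing the kickstand leg down past its centre until it is fully down, and then bring the frame upright and hold it there: it tips over by itself, so finish still holding it upright, without letting go. Leave the loose bearing, nut, spanner and wood block where they are.

Things in the scene. Friction and masses are not known exactly. Their poses are not given: they have to be found in the camera images.
- frame_stub: grey bicycle frame stub: upright seat tube, bottom bracket, two chain stays to a hub at the rear, on a rocker shaft in a fixed jig; 1 kg with catch and kickstand. Origin on the rocker (roll) axis below the seat tube, 50 mm above the table. Own y: level, along the roll axis to the rear (hub end); own z: up along the seat tube; own -x: kickstand side, towards the robot. Upright = own z vertical
- tube_top (a point): centre of the top of the seat tube, 250 mm from the roll axis along the frame's own z; axes as the frame. The tube is 27 mm in diameter and bare for 150 mm below this point; it can be pinched from above and can turn in the grip as the frame swings
- catch_top (a point): centre of the top face of the spring catch button (black, round, 24 mm diameter, 10 mm high) on the kickstand mount; axes as the frame. The top lies 62 mm above the leg's pivot (own z), 33 mm from the leg's plane towards the frame (own x) and 85 mm behind the seat tube's axis (own y)
- catch (a joint): travel of the catch button along the frame's own -z: 0 up, 0.010 m at its stop. Needs 6 to 8 N; past about 8 mm it snaps in and stays in. Until it is in, the leg is blocked after a few degrees
- stand_pivot (a point): kickstand pivot axis in the plane of the leg, fixed in the frame; axes as the frame (the leg turns about own x). In frame axes at [-95, 85, 135] mm from the frame's origin
- leg_push (a point): point on the middle line of the kickstand leg, 95 mm from the pivot; moves with the leg. The leg is a round aluminium bar, 13 mm diameter, with an 18 mm rubber foot, 142 mm long from the pivot in all. Folded up it points to the rear (own +y of the frame) and 5 deg upwards; it swings in the frame's own y-z plane, and from above there is free room to push on it
- kickstand (a joint): angle of the leg: 0 folded up, 1.658 rad fully down (pointing along the frame's own -z, foot clear of the table). A spring pulls it up before and down beyond its centre at about 0.75 rad; needs about 2 N at leg_push, and beyond the centre it snaps down by itself
- bearing: loose steel ball bearing, 47 mm across, 14 mm high, on the table in front of the jig; origin at its underside
- nut: loose hexagon nut, 33 mm across, 16 mm high, on the table in front of the jig; origin at its underside
- spanner_small: loose small spanner, 143 mm long, 5 mm thick, on the table behind the jig; origin at its underside
- wood_block: loose wood block, 60x120x45 mm, on the table to the right of the jig; origin at its underside
- jig: fixed steel jig plate 120x280x12 mm with two bearing blocks and rubber stops. In it the frame rolls freely about its y axis, up to 0.2 rad either side of upright. It rests 0.2 rad over to the kickstand side, also while catch and leg are pushed down, and from upright falls back there unless held; 1 to 2 N at the tube top holds or rights it. Origin on the table below the frame's origin

How it is judged:
By the outcome, as a careful person would: the job done as asked, in the order asked, and still so for the second after the job is handed in, while the arm keeps its last pose, push and grip.
It also fails if it takes over 58 s, if anything falls off the work surface, if the arm or the gripper's body presses on something with over 40 N, if the wrist force passes 120 N, or if a joint passes its speed limit or range.

## Robot

A 6-joint arm with a two-finger parallel gripper is mounted at the origin on a cart in front of the work surface, level with it; the furniture and walls round the work are solid. World frame = base frame: x ahead of the robot, y to its left, z up, the work surface at z = 0. Lengths are in m, angles in rad, forces in N, time in s.
With the tool pointing down it reaches from about 0.25 to 0.725 m from the base axis. Payload 4 kg.
Tool frame: the origin (TCP) lies midway between the tips of the shut fingers; the grasp point (between the pads) lies 19 mm behind it; z points along the fingers, y is the line along which they close (so a half turn about z gives the same grasp; the last joint's range is limited). The gripper opens to 85 mm and grips with 20 to 120 N. Pads are 22 mm wide; open, the fingers measure 114 mm over their backs; the gripper's body (76 mm by 85 mm) begins 54 mm behind the grasp point. The pads swing forward as they close: fully open they stand 13 mm farther back than shut.
Start: joints at [1.146, 0.241, 0.005, 1.335, 0, 1.571], TCP at [0.206, 0.456, 0.231] pointing down, gripper open.
Joint ranges: [-2.72, 2.72], [-1.05, 1.87], [-1.09, 1.28], [-1.99, 2.15], [-1.42, 1.44], [-3.14, 3.14]. Speed limits (rad/s): [2.79, 2.79, 3.14, 3.14, 3.14, 3.14].

## Interface

Orientations are given as a 3x3 rotation matrix whose columns are the frame's x, y, z axes.
In Python, from station import manip, cams gives the robot as it stands.
- The arm moves only by the tool servo_tool, never from a script. Its argument "deltas" is a list of rows, each a list of 3 entries, a list of its own where there are three numbers: the turn, a rotation vector about the world's x, y, z scaled (see below), then the shift along the world's x, y, z scaled (see below), then the closure, from -1 (fully open) to 1 (shut). In form: [[[wx, wy, wz], [tx, ty, tz], jaw], ...]. A call has 1 to 5 rows; each row shifts and turns the commanded pose from where the row before left it; what a row does not reach is not made up. The controller multiplies each number of a shift by 0.2 m and each number of a turn by 180 degrees. A row lasts 1/8 s, in which the tool goes at most 62.5 mm and 10.7 degrees, less where a joint would pass 70% of its speed; a pose out of reach is approached as far as the arm can. A call with a number of a shift or a turn outside -1 to 1 is refused whole. A call with a gripper value outside its range is refused whole. The fingers move at their own pace and stop on an object; the grip force is fixed at half the most. Time passes only in rows, so rows that do not move let the fingers close. It gives the time, the measured TCP pose, the force, the opening and the grip force at its end, in the units of the state.
- manip.state(): the state, without advancing time (a new reading comes with each control period).
- cams.capture(name): name is "side" or "top"; returns the picture (400x640x3 uint8, red, green, blue); there is no depth.
- cams.camera_model(name): a dict with "mtx" (3x3 intrinsics, pixels), "dist" ([k1, k2, p1, p2, k3] as OpenCV has them; the pictures are not rectified), "world_from_camera" (4x4, takes a point from camera to world coordinates). Camera axes: x right, y up, looking along -z (the intrinsics and any distortion apply to the point x, -y, -z); pixel columns grow to the right and rows downward; lengths in m; the calibration is good to about 2 mm. A picture is of the moment at which its call begins. camera_model takes no time and is no camera call.
- manip.sign_off(): hands the job in; it is judged then, once.
The state is a dict: "t": time; "joint_positions": joint angles; "joint_velocities": joint speeds; "tau": joint torques, N m; "ee_pos": TCP position; "eef_rot": TCP orientation; "wrist_force": force on the tool from outside, world axes, zero at the start; "wrist_torque": the same for the moment, N m; "gripper_width": finger opening in m; "grip_force": force on a finger pad.
Only numpy, scipy, OpenCV 4.12 (cv2) and the standard library are available. Lean on these libraries where they do the work, as an engineer would, in place of code of your own. Each camera call takes 0.05 s, during which the arm holds its last target. There are 200 camera calls.

## Working session

There is one attempt and no reset: what is moved stays moved. The work goes in short steps, Python scripts to look and compute and a tool call to move; the robot and the scene stay as the last step left them, time stands still between calls to the robot, and variables do not carry over. Pictures are saved under pics/ and viewed, at most 10 in all, crops included, and the job is handed in when it is done.

Besides the shell and the picture viewer there is one more tool, called after ">>>" by a JSON object that holds its "fn" and its "kwargs". servo_tool: Moves the arm, as the interface text tells. Shifts and turns lie within -1 to 1; 1 stands for 0.2 m of shift or 180 degrees of turn. Its arguments: {"type":"object","properties":{"deltas":{"type":"array","items":{"type":"array"}}},"required":["deltas"]}

```bash
mkdir -p pics
python3 - <<'E'
from station import manip, cams
import cv2, numpy as np
np.set_printoptions(precision=4,suppress=True)
for n in("side","top"):
    cv2.imwrite(f"pics/{n}0.png",cams.capture(n)[:,:,::-1])
    m=cams.camera_model(n);print(n,np.array(m["mtx"]),m["dist"],np.array(m["world_from_camera"]))
s=manip.state();print(s)
E
```

```text
side [[386.261    0.     318.5399]
 [  0.     386.261  197.1579]
 [  0.       0.       1.    ]] [-0.0854  0.      0.      0.      0.    ] [[ 0.8241  0.2589 -0.5038  0.1337]
 [-0.5664  0.3794 -0.7316 -0.6107]
 [ 0.0017  0.8882  0.4594  0.5883]
 [ 0.      0.      0.      1.    ]]
top [[404.9739   0.     322.2057]
 [  0.     404.9739 194.1076]
 [  0.       0.       1.    ]] [-0.0851  0.      0.      0.      0.    ] [[-0.0062  0.9836 -0.1802  0.4059]
 [-0.9997 -0.0017  0.0251  0.0195]
 [ 0.0244  0.1803  0.9833  1.0484]
 [ 0.      0.      0.      1.    ]]
{'t': 0.1, 'joint_positions': array([ 1.146 ,  0.2413,  0.0039,  1.3352, -0.    ,  1.5708]), 'joint_velocities': array([ 0.0014, -0.0007,  0.006 , -0.0002,  0.0012,  0.0001]), 'tau': array([ -0.0001, -37.3137,  25.3011,   0.0109,  -0.    ,  -0.    ]), 'ee_pos': array([0.2058, 0.455 , 0.2305]), 'eef_rot': array([[-0.9111,  0.4121, -0.0008],
       [ 0.4121,  0.9111, -0.0017],
       [-0.    , -0.0019, -1.    ]]), 'wrist_force': array([-0.2502, -0.159 , -0.5845]), 'wrist_torque': array([-0.0326,  0.0315,  0.0122]), 'grip_force': 0.0, 'gripper_width': 0.08562212198593287}
```

View pics/side0.png

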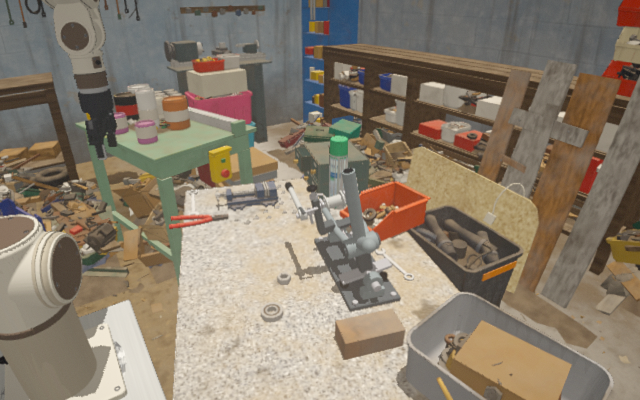

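View pics/top0.png

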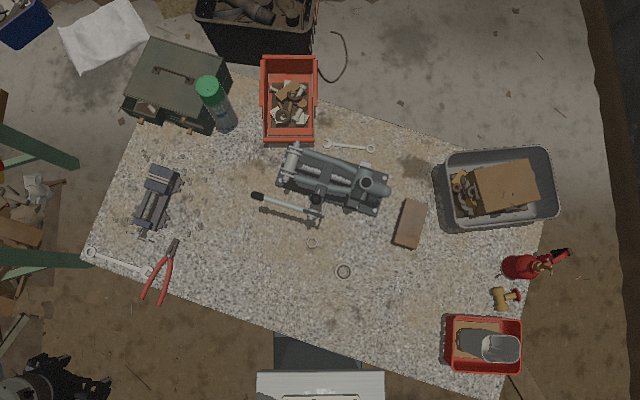

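Side: the frame stands around (350,230), with the tube top near (350,172). Top: the tube top is near (367,180), the leg foot near (257,197) and the catch near (316,198). I'll crop in closer.

Run:
```python
import cv2
a=cv2.imread("pics/side0.png")[155:315,265:425];b=cv2.imread("pics/top0.png")[130:230,240:400]
cv2.imwrite("pics/c1.png",cv2.resize(a,(600,600),interpolation=cv2.INTER_CUBIC))
cv2.imwrite("pics/c2.png",cv2.resize(b,(800,500),interpolation=cv2.INTER_CUBIC))
```

```text
(no output)
```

View pics/c1.png

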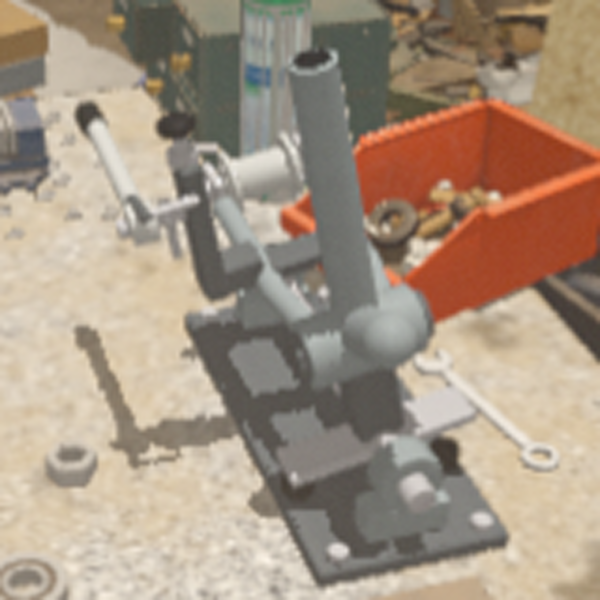

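View pics/c2.png

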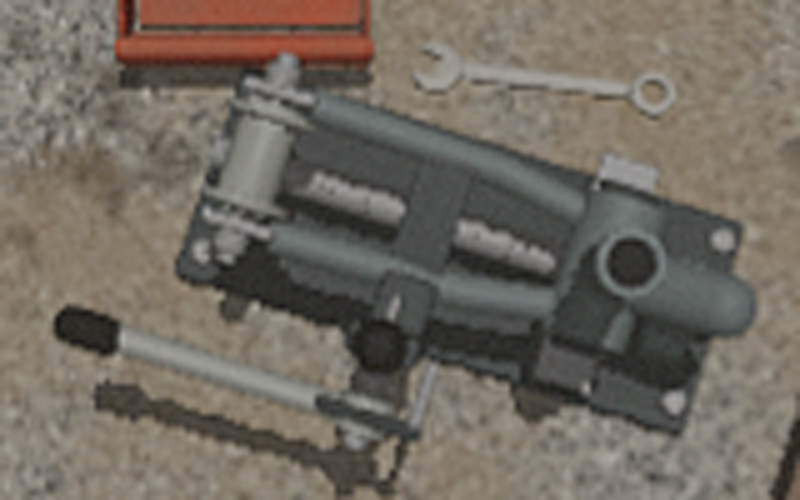

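Crop pixels, converted back to full pictures:
- **Tube top:** side (349,171), top (366.6,182.4)
- **Catch top:** side (312.2,188.3), top (316,199)
- **Foot:** side (289,185.7), top (257.6,196)
- **Pivot:** side (302,214), top (313,214)

Next I triangulate these and fit the frame pose.

```bash
cat > h.py <<'E'
import cv2, numpy as np
from scipy.optimize import least_squares
from scipy.spatial.transform import Rotation as R
from station import manip, cams
np.set_printoptions(precision=4,suppress=True)
M={n:cams.camera_model(n) for n in("side","top")}
F=np.diag([1,-1,-1.])
def proj(n,P):
    m=M[n];T=np.array(m["world_from_camera"]);A=F@T[:3,:3].T
    return cv2.projectPoints(np.atleast_2d(P).astype(float),cv2.Rodrigues(A)[0],-A@T[:3,3],np.array(m["mtx"]),np.array(m["dist"]))[0][:,0]
def tri(s,t):
    r=least_squares(lambda p:np.r_[proj("side",p)[0]-s,proj("top",p)[0]-t],[.45,0,.2]);return r.x,np.sqrt(np.mean(r.fun**2))
def frame(yaw,roll): return R.from_euler("z",yaw)*R.from_euler("y",roll)
a5=np.radians(5)
loc=dict(tube=[0,0,.25],catch=[-.062,.085,.197],foot=np.array([-.095,.085,.135])+.133*np.array([0,np.cos(a5),np.sin(a5)]))
E
python3 - <<'E'
from h import *
off=.5
s=dict(tube=(349,171),catch=(312.2,188.3),foot=(289,185.7))
t=dict(tube=(366.6,182.4),catch=(316,199),foot=(257.6,196))
P={k:tri(np.array(s[k])-off,np.array(t[k])-off) for k in s}
for k in P:print(k,*P[k])
print('pivot',*tri((301.8,213.2),(312.5,213.5)))
L=np.array([loc[k] for k in s]);
f=lambda q:(frame(q[2],q[3]).apply(L)+[q[0],q[1],.05])
def res(q):return np.r_[(proj("side",f(q))+off-[s[k] for k in s]).ravel(),(proj("top",f(q))+off-[t[k] for k in s]).ravel()]
r=least_squares(res,[.45,0,-.2,-.2]);print(r.x,r.fun.round(1));print(f(r.x))
x,y,yaw,ro=r.x;fr=frame(yaw,ro);print(fr.as_matrix())
o=np.array([x,y,.05])
print('pivot',fr.apply([-.095,.085,.135])+o,'push',fr.apply(np.array([-.095,.085,.135])+.095*np.array([0,np.cos(a5),np.sin(a5)]))+o,'upright top',o+[0,0,.25])
J=[[sx*.05,sy*.13,-.038] for sx in(-1,1) for sy in (-1,1)]
print(proj("top",frame(yaw,0).apply(J)+o))
E
```

```text
tube [ 0.5671 -0.0835  0.2944] 0.2562668410174228
catch [0.5467 0.0129 0.2244] 0.41158685654913985
foot [0.562  0.14   0.1763] 0.3601880413767808
pivot [0.5236 0.0189 0.166 ] 0.28459037587819774
[ 0.6221 -0.1005 -0.2916 -0.2312] [ 0.6  0.5  0.6 -1.   0.4  1.1  0.   0.3  0.6  0.8 -1.7 -0. ]
[[ 0.5673 -0.084   0.2934]
 [ 0.5455  0.0112  0.2276]
 [ 0.5639  0.1441  0.1709]]
[[ 0.9323  0.2875 -0.2194]
 [-0.2799  0.9578  0.0659]
 [ 0.2291  0.      0.9734]]
pivot [0.5284 0.0164 0.1596] push [0.5538 0.1076 0.1677] upright top [ 0.6221 -0.1005  0.3   ]
[[400.7061 216.3188]
 [304.7712 188.1985]
 [409.9777 180.2856]
 [315.6843 152.7827]]
```

```bash
cat >> h.py <<'E'
def plane(n,uv,z):
    return least_squares(lambda p:proj(n,[p[0],p[1],z])[0]-np.array(uv)+.5,[.6,0]).x
E
python3 - <<'E'
from h import *
a,b,c=[plane("top",u,.014) for u in((280.2,180),(384.4,178),(374.6,210.4))]
print(a,b,c,(a+b)/2,'yaw',np.arctan2(-(a-c)[0],(a-c)[1]))
print('hub',*tri((321,199.8),(287.5,172.5)))
s=dict(tube=(349,171),catch=(312.2,188.3),foot=(289,185.7))
t=dict(tube=(366.6,182.4),catch=(316,199),foot=(257.6,196))
L=np.array([loc[k] for k in s]);
f=lambda q:(frame(q[2],-.2).apply(L)+[q[0],q[1],.05])
def res(q):return np.r_[(proj("side",f(q))+.5-[s[k] for k in s]).ravel(),(proj("top",f(q))+.5-[t[k] for k in s]).ravel()]
r=least_squares(res,[.45,0,-.2]);print(r.x,r.fun.round(1));print(f(r.x))
q=r.x;o=np.array([q[0],q[1],.05]);fr=frame(q[2],-.2)
for an in(-a5,0,.2,.4,.6,.7,.8,.95,1.1): print(an,fr.apply(np.array([-.095,.085,.135])+.095*np.array([0,np.cos(an),-np.sin(an)]))+o)
E
```

```text
[0.6345 0.1038] [ 0.6397 -0.1697] [ 0.5537 -0.1412] [ 0.6371 -0.0329] yaw -0.31852724297185186
hub [0.6188 0.0769 0.1466] 0.9870008506978394
[ 0.614  -0.1005 -0.3068] [ 0.8  0.   0.3 -2.1  0.2 -0.2  0.9  0.5  0.8  1.1 -1.9 -0. ]
[[ 0.5667 -0.0854  0.295 ]
 [ 0.5445  0.0108  0.2308]
 [ 0.5632  0.1438  0.1748]]
-0.08726646259971647 [0.5524 0.1075 0.1716]
0 [0.5541 0.1074 0.1634]
0.2 [0.5571 0.1044 0.1449]
0.4 [0.5588 0.098  0.1272]
0.6 [0.5592 0.0883 0.1109]
0.7 [0.5589 0.0824 0.1035]
0.8 [0.5583 0.0758 0.0966]
0.95 [0.5567 0.0648 0.0877]
1.1 [0.5544 0.0528 0.0805]
```

>>> {"fn": "servo_tool", "kwargs": {"deltas": [[[0,0,0.018],[0.1,-0.15,0.1],1],[[0,0,0.018],[0.12,-0.16,0.1],1],[[0,0,0],[0.12,-0.16,0.1],1],[[0,0,0],[0.12,-0.16,0.1],1],[[0,0,0],[0.12,-0.16,0.05],1]]}}

```text
t: 0.72
ee_pos: [0.3228, 0.2966, 0.3221]
eef_rot: [[-0.952, 0.306, 0.001], [0.306, 0.952, 0.001], [-0.001, 0.001, -1.0]]
wrist_force: [1.5, 0.0, -0.5]
gripper_width: 0.0001
grip_force: 0.0
```

>>> {"fn": "servo_tool", "kwargs": {"deltas": [[[0,0,0],[0.12,-0.16,0],1],[[0,0,0],[0.12,-0.16,0],1],[[0,0,0],[0.12,-0.16,0],1],[[0,0,0],[0.12,-0.16,0],1],[[0,0,0],[0.12,-0.16,0],1]]}}

```text
t: 1.35
ee_pos: [0.4425, 0.1364, 0.3209]
eef_rot: [[-0.952, 0.307, -0.001], [0.307, 0.952, -0.0], [0.001, -0.0, -1.0]]
wrist_force: [0.9, 0.1, 0.4]
gripper_width: 0.0003
grip_force: 0.0
```

>>> {"fn": "servo_tool", "kwargs": {"deltas": [[[0,0,0],[0.13,-0.157,0],1],[[0,0,0],[0.13,-0.157,0],1],[[0,0,0],[0.13,-0.157,-0.05],1],[[0,0,0],[0.12,-0.156,-0.15],1],[[0,0,0],[0,0,-0.16],1]]}}

```text
t: 1.98
ee_pos: [0.5454, 0.0098, 0.2476]
eef_rot: [[-0.951, 0.31, -0.0], [0.31, 0.951, -0.0], [-0.0, -0.0, -1.0]]
wrist_force: [-1.1, 0.4, -0.5]
gripper_width: 0.0
grip_force: 0.0
```

Run:
```python
from h import *
print(manip.state()["ee_pos"],manip.state()["wrist_force"])
a=cams.capture("side")[150:250,265:425];b=cams.capture("top")[130:230,240:400]
cv2.imwrite("pics/d.png",cv2.resize(np.vstack([a,b])[:,:,::-1],(480,600),interpolation=cv2.INTER_CUBIC))
```

```text
[0.5454 0.0098 0.2476] [-1.1256  0.4013 -0.5068]
```

View pics/d.png

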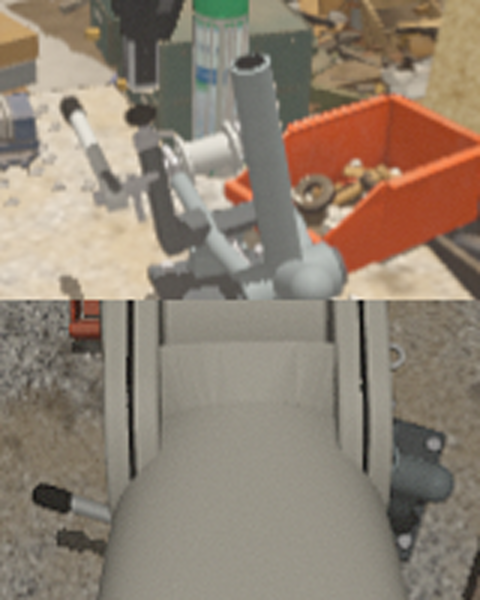

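The side view (upper half) shows the shut fingertips directly above the black button at crop (141,112), still clear of it. The arm hides the button in the top view. I'll lower in small steps.

>>> {"fn": "servo_tool", "kwargs": {"deltas": [[[0,0,0],[0,0.005,-0.04],1],[[0,0,0],[0,0,-0.03],1],[[0,0,0],[0,0,-0.015],1],[[0,0,0],[0,0,0],1]]}}

```text
t: 2.58
ee_pos: [0.5441, 0.0134, 0.2328]
eef_rot: [[-0.952, 0.306, 0.001], [0.306, 0.952, -0.0], [-0.001, 0.0, -1.0]]
wrist_force: [0.4, 0.0, -0.2]
gripper_width: 0.0001
grip_force: 0.0
```

>>> {"fn": "servo_tool", "kwargs": {"deltas": [[[0,0,0],[0,0,-0.015],1],[[0,0,0],[0,0,0],1]]}}

```text
t: 2.82
ee_pos: [0.5447, 0.0133, 0.2308]
eef_rot: [[-0.952, 0.307, 0.003], [0.307, 0.952, 0.0], [-0.002, 0.001, -1.0]]
wrist_force: [-1.7, -0.3, 6.8]
gripper_width: 0.0001
grip_force: 3.3
```

>>> {"fn": "servo_tool", "kwargs": {"deltas": [[[0,0,0],[0,0,-0.015],1],[[0,0,0],[0,0,0],1]]}}

```text
t: 3.08
ee_pos: [0.5452, 0.0131, 0.2275]
eef_rot: [[-0.952, 0.307, 0.003], [0.307, 0.952, -0.0], [-0.003, 0.001, -1.0]]
wrist_force: [1.6, 0.3, 4.3]
gripper_width: -0.0003
grip_force: 2.0
```

>>> {"fn": "servo_tool", "kwargs": {"deltas": [[[0,0,0],[0.005,0,-0.015],1],[[0,0,0],[0,0,-0.015],1],[[0,0,0],[0,0,0],1]]}}

```text
t: 3.45
ee_pos: [0.5452, 0.0131, 0.2215]
eef_rot: [[-0.952, 0.307, 0.001], [0.307, 0.952, 0.0], [-0.001, 0.0, -1.0]]
wrist_force: [-2.1, -0.2, 9.2]
gripper_width: -0.0004
grip_force: 4.7
```

>>> {"fn": "servo_tool", "kwargs": {"deltas": [[[0,0,0],[0.003,0,-0.01],1],[[0,0,0],[0,0,0],1]]}}

```text
t: 3.7
ee_pos: [0.5454, 0.0132, 0.2213]
eef_rot: [[-0.952, 0.307, 0.002], [0.307, 0.952, 0.0], [-0.002, 0.001, -1.0]]
wrist_force: [-5.7, -0.0, 17.6]
gripper_width: 0.0003
grip_force: 8.9
```

>>> {"fn": "servo_tool", "kwargs": {"deltas": [[[0,0,0],[0,0,0.1],1],[[0,0,0],[0,0.05,0.1],1],[[0,0,0],[0.01,0.15,0],1],[[0,0,0],[0.01,0.15,0],1],[[0,0,0],[0.01,0.12,0],1]]}}

```text
t: 4.32
ee_pos: [0.551, 0.1081, 0.257]
eef_rot: [[-0.952, 0.306, -0.003], [0.306, 0.952, -0.0], [0.002, -0.001, -1.0]]
wrist_force: [-0.6, -0.4, 0.6]
gripper_width: 0.0002
grip_force: 0.0
```

>>> {"fn": "servo_tool", "kwargs": {"deltas": [[[0,0,0],[0,0,-0.12],1],[[0,0,0],[0,0,-0.15],1],[[0,0,0],[0,0,-0.06],1],[[0,0,0],[0,0,0],1]]}}

```text
t: 4.82
ee_pos: [0.5508, 0.1069, 0.191]
eef_rot: [[-0.952, 0.307, -0.003], [0.307, 0.952, -0.001], [0.003, -0.002, -1.0]]
wrist_force: [0.3, -0.4, 0.5]
gripper_width: 0.0003
grip_force: 0.0
```

Run:
```python
from h import *
print(manip.state()["ee_pos"],manip.state()["wrist_force"])
a=cams.capture("side")[150:250,265:425]
cv2.imwrite("pics/e.png",cv2.resize(a[:,:,::-1],(800,500),interpolation=cv2.INTER_CUBIC))
```

```text
[0.5508 0.1069 0.191 ] [ 0.3041 -0.3546  0.538 ]
```

View pics/e.png

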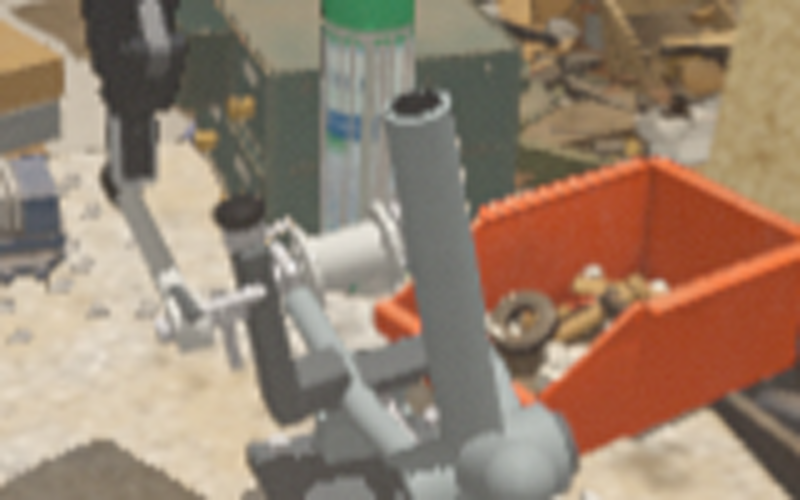

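>>> {"fn": "servo_tool", "kwargs": {"deltas": [[[0,0,0],[0.01,0,-0.06],1],[[0,0,0],[0.01,0,-0.06],1],[[0,0,0],[0.01,-0.01,-0.06],1],[[0,0,0],[0.01,-0.015,-0.06],1],[[0,0,0],[0,-0.02,-0.05],1]]}}

```text
t: 5.5
ee_pos: [0.5593, 0.0977, 0.133]
eef_rot: [[-0.952, 0.307, -0.001], [0.307, 0.952, -0.001], [0.001, -0.001, -1.0]]
wrist_force: [0.6, 0.2, -0.3]
gripper_width: 0.0003
grip_force: 0.2
```

>>> {"fn": "servo_tool", "kwargs": {"deltas": [[[0,0,0],[0,-0.025,-0.05],1],[[0,0,0],[0,-0.03,-0.04],1],[[0,0,0],[0,-0.03,-0.04],1],[[0,0,0],[0,0,0],1]]}}

```text
t: 6.0
ee_pos: [0.5639, 0.0888, 0.1094]
eef_rot: [[-0.954, 0.3, 0.009], [0.3, 0.954, 0.015], [-0.004, 0.017, -1.0]]
wrist_force: [11.1, 22.2, -6.8]
gripper_width: -0.0001
grip_force: 0.0
```

Run:
```python
from h import *
print(manip.state()["ee_pos"],manip.state()["wrist_force"])
a=cams.capture("side")[150:275,265:425]
cv2.imwrite("pics/f.png",cv2.resize(a[:,:,::-1],(640,500),interpolation=cv2.INTER_CUBIC))
```

```text
[0.5639 0.0888 0.1094] [11.0853 22.1966 -6.7984]
```

View pics/f.png

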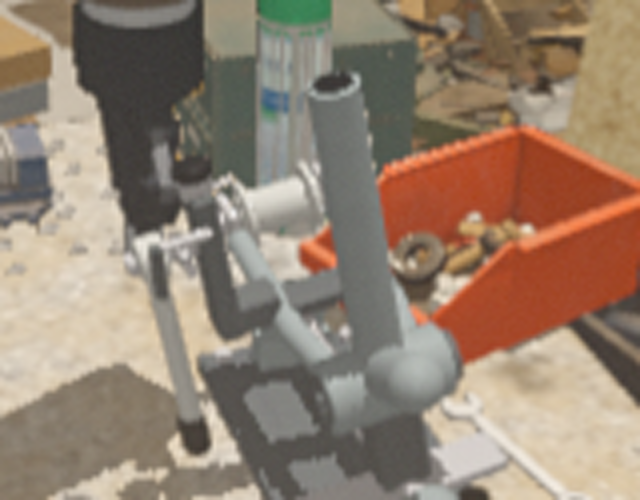

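The leg is fully down, with the foot at crop (193,437). The gripper is touching the mount sideways at about 25 N, so I back off along +y and then go up.

>>> {"fn": "servo_tool", "kwargs": {"deltas": [[[0,0,0],[0.02,0.06,0],1],[[0,0,0],[0,0.1,0.02],1],[[0,0,0],[0,0.05,0.1],1],[[0,0,0],[0,0,0.2],1],[[0,0,0],[0,0,0.2],1]]}}

```text
t: 6.68
ee_pos: [0.5629, 0.1235, 0.2131]
eef_rot: [[-0.952, 0.307, -0.002], [0.307, 0.952, -0.001], [0.001, -0.001, -1.0]]
wrist_force: [0.0, 0.4, 0.2]
gripper_width: 0.0003
grip_force: 0.0
```

>>> {"fn": "servo_tool", "kwargs": {"deltas": [[[0,0,0],[0,0,0.25],0],[[0,0,0],[0,0,0.25],-0.5],[[0,0,0],[0,0,0.25],-1],[[0,0,0],[0,-0.1,0.05],-1],[[0,0,0],[0,-0.2,0],-1]]}}

```text
t: 7.3
ee_pos: [0.5638, 0.0634, 0.3728]
eef_rot: [[-0.953, 0.304, 0.001], [0.304, 0.953, 0.0], [-0.001, 0.0, -1.0]]
wrist_force: [0.1, -0.4, -0.5]
gripper_width: 0.0855
grip_force: 0.0
```

>>> {"fn": "servo_tool", "kwargs": {"deltas": [[[0,0,0],[0.01,-0.24,0],-1],[[0,0,0],[0.01,-0.24,0],-1],[[0,0,0],[0.01,-0.2,0],-1],[[0,0,0],[0.01,-0.06,0],-1],[[0,0,0],[0,0,0],-1]]}}

```text
t: 7.92
ee_pos: [0.5713, -0.0855, 0.3713]
eef_rot: [[-0.951, 0.308, -0.002], [0.308, 0.951, 0.001], [0.002, -0.0, -1.0]]
wrist_force: [-0.1, 0.7, -0.3]
gripper_width: 0.0851
grip_force: 0.0
```

>>> {"fn": "servo_tool", "kwargs": {"deltas": [[[0,0,0],[0,0,-0.1],-1],[[0,0,0],[0,0,-0.1],-1],[[0,0,0],[0,0,-0.1],-1]]}}

```text
t: 8.3
ee_pos: [0.5715, -0.083, 0.3115]
eef_rot: [[-0.953, 0.305, -0.0], [0.305, 0.953, 0.001], [0.001, 0.0, -1.0]]
wrist_force: [-1.1, 0.1, 0.7]
gripper_width: 0.0854
grip_force: 0.0
```

>>> {"fn": "servo_tool", "kwargs": {"deltas": [[[0,0,0],[0,-0.01,-0.1],-1],[[0,0,0],[0,0,-0.1],-1],[[0,0,0],[0,0,-0.09],-1],[[0,0,0],[0,0,0],-1]]}}

```text
t: 8.8
ee_pos: [0.5705, -0.085, 0.2526]
eef_rot: [[-0.952, 0.305, -0.004], [0.305, 0.952, 0.001], [0.004, -0.0, -1.0]]
wrist_force: [0.0, 0.4, 0.4]
gripper_width: 0.0855
grip_force: 0.0
```

>>> {"fn": "servo_tool", "kwargs": {"deltas": [[[0,0,0],[0,0,0],0],[[0,0,0],[0,0,0],0.4],[[0,0,0],[0,0,0],1],[[0,0,0],[0,0,0],1],[[0,0,0],[0,0,0],1]]}}

```text
t: 9.43
ee_pos: [0.5724, -0.0858, 0.2553]
eef_rot: [[-0.952, 0.306, 0.002], [0.306, 0.952, 0.002], [-0.002, 0.003, -1.0]]
wrist_force: [1.3, 6.2, 4.1]
gripper_width: 0.0257
grip_force: 59.7
```

>>> {"fn": "servo_tool", "kwargs": {"deltas": [[[0.0019,0.0061,0],[0.02,-0.0063,0.004],1],[[0.0019,0.0061,0],[0.02,-0.0063,0.004],1],[[0.0019,0.0061,0],[0.02,-0.0063,0.003],1],[[0.0019,0.0061,0],[0.02,-0.0063,0.003],1],[[0.0019,0.0061,0],[0.02,-0.0063,0.003],1]]}}

```text
t: 10.05
ee_pos: [0.5919, -0.0922, 0.2586]
eef_rot: [[-0.947, 0.306, -0.095], [0.305, 0.952, 0.032], [0.1, 0.001, -0.995]]
wrist_force: [-0.5, 4.0, 4.2]
gripper_width: 0.0259
grip_force: 61.8
```

>>> {"fn": "servo_tool", "kwargs": {"deltas": [[[0.0019,0.0061,0],[0.02,-0.0063,0.002],1],[[0.0019,0.0061,0],[0.02,-0.0063,0.002],1],[[0.0019,0.0061,0],[0.02,-0.0063,0.001],1],[[0.0019,0.0061,0],[0.02,-0.0063,0.001],1],[[0.0019,0.0061,0],[0.02,-0.0063,0],1]]}}

```text
t: 10.68
ee_pos: [0.6119, -0.0988, 0.2598]
eef_rot: [[-0.933, 0.306, -0.19], [0.3, 0.952, 0.061], [0.199, -0.0, -0.98]]
wrist_force: [0.3, 3.4, 5.1]
gripper_width: 0.0256
grip_force: 61.9
```

>>> {"fn": "servo_tool", "kwargs": {"deltas": [[[0,0,0],[0,0,0],1],[[0,0,0],[0,0,0],1]]}}

```text
t: 10.92
ee_pos: [0.612, -0.0988, 0.2598]
eef_rot: [[-0.933, 0.306, -0.189], [0.3, 0.952, 0.061], [0.198, -0.0, -0.98]]
wrist_force: [-0.1, 2.1, 5.1]
gripper_width: 0.0256
grip_force: 62.0
```

Run:
```python
from h import *
print(manip.state())
a=cams.capture("side")[150:310,265:425]
b=cams.capture("top")
cv2.imwrite("pics/top9.png",b[:,:,::-1])
cv2.imwrite("pics/g.png",cv2.resize(a[:,:,::-1],(600,600),interpolation=cv2.INTER_CUBIC))
o=np.array([.614,-.1005,.05])
for ro in(-.2,-.05,0,.05):
  fr=frame(-.307,ro)
  p=proj("side",np.vstack([fr.apply([[0,0,.19],[0,0,.12],[-.062,.085,.187],[-.095,.085,.135],[-.095,.085,.135-.133]])+o]))
  print(ro,((p+.5-[265,150])*3.75).round(0).tolist())
```

```text
{'t': 10.925, 'joint_positions': array([-0.1734,  0.6776,  0.7382,  1.8293,  0.0273,  0.1354]), 'joint_velocities': array([-0.002 , -0.0017, -0.0053, -0.0052, -0.0011, -0.0005]), 'tau': array([ -1.9924, -52.5037,  22.9936,   0.954 ,  -1.2442,   0.0276]), 'ee_pos': array([ 0.612 , -0.0988,  0.2598]), 'eef_rot': array([[-0.9329,  0.3065, -0.1889],
       [ 0.3004,  0.9519,  0.0608],
       [ 0.1985, -0.    , -0.9801]]), 'wrist_force': array([-0.0964,  2.136 ,  5.1039]), 'wrist_torque': array([ 1.0001, -0.1527, -0.1673]), 'grip_force': 62.005330324172974, 'gripper_width': 0.02562621014963255}
-0.2 [[335.0, 178.0], [353.0, 285.0], [181.0, 151.0], [146.0, 243.0], [190.0, 415.0]]
-0.05 [[385.0, 165.0], [383.0, 277.0], [226.0, 125.0], [176.0, 214.0], [187.0, 397.0]]
0 [[401.0, 163.0], [393.0, 275.0], [241.0, 118.0], [187.0, 205.0], [187.0, 391.0]]
0.05 [[417.0, 161.0], [403.0, 273.0], [257.0, 111.0], [198.0, 197.0], [188.0, 385.0]]
```

View pics/g.png

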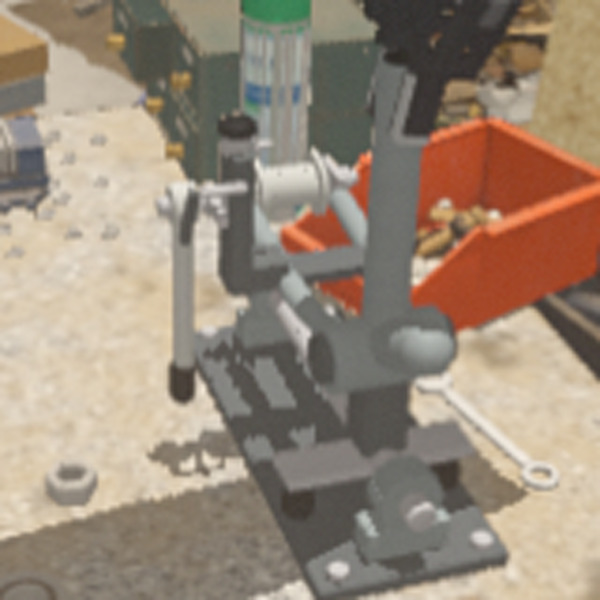

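The frame stands upright: the tube centre is at about (399,163) in the crop against (401,163) predicted for zero roll. The leg is down, the button is in, and the grip is 62 N.

```bash
python3 -c "
from station import manip
print(manip.sign_off())"
```

```text
the job is handed in; nothing more can be done
None
```

I pressed the catch to its stop, swung the kickstand leg fully down, and handed in the job at about 11 s with the gripper holding the frame upright. While lowering the leg, the gripper pushed sideways on the mount at about 25 N, under the 40 N limit.

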